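Open the food-waste caddy by its lever and let the lid down softly

ROBOT

A 6-joint arm with a two-finger parallel gripper is mounted at the origin on a cart in front of the work surface, level with it; the furniture and walls round the work are solid. World frame = base frame: x ahead of the robot, y to its left, z up, the work surface at z = 0. Lengths are in m, angles in rad, forces in N, time in s.
With the tool pointing down it reaches from about 0.3 to 0.775 m from the base axis. Payload 14.6 kg.
Tool frame: the origin (TCP) lies at the very end of the fingers, on their centre line; the grasp point (between the pads) lies 19 mm behind it; z points along the fingers, y is the direction in which the jaws open and shut (so a half turn about z gives the same grasp; the last joint's range is limited). The gripper opens to 94 mm and grips with 3 to 60 N. Pads are 16 mm wide; open, the fingers measure 119 mm over their backs; the gripper's body (75 mm by 177 mm) begins 78 mm behind the grasp point.
Start: joints at [1.086, 0.3, 1.521, -0, 1.321, -0.067], TCP at [0.223, 0.503, 0.205] pointing down, gripper open.
Joint ranges: [-3.03, 3.03], [-0.79, 2.21], [0.23, 2.52], [-1.04, 4.18], [0, 3.07], [-2.55, 2.55]. Speed limits (rad/s): [2.22, 2.22, 2.57, 3.14, 3.14, 3.14].

INTERFACE

Orientations are given as [roll, pitch, yaw] about the fixed x, y, z axes, in that order (R = Rz(yaw) Ry(pitch) Rx(roll)).
In Python, from station import status, camera, ctrl gives the robot as it stands. The module is installed in compiled form; this text tells all that it offers.
- The arm moves only by the shell command python3 -m jog 'ROWS' [FORCE]. ROWS is JSON, a list of rows, each a list of 7 numbers: the shift along the tool's x, y, z each as a share of 1000 mm, from -1 to 1, then the turn, a rotation vector about the tool's x, y, z each as a share of pi/2 rad, from -1 to 1, then the opening, from -1 (shut) to 1 (fully open), so that 0 is half open. A call has 1 to 20 rows; each row is the pose to reach, as a shift and turn from the pose measured when the call began, along the tool's axes at that moment; what a row does not reach only later rows make up. A row lasts 1/10 s, in which the tool goes at most 50 mm and 8.59 degrees, less where a joint would pass 70% of its speed; a pose out of reach is approached as far as the arm can. A call with a number of a shift or a turn outside -1 to 1 is refused whole. A call with a gripper value outside its range is refused whole. The fingers move at their own pace and stop on an object; FORCE is the grip in N (left out, the last holds). Time passes only in rows, so rows that repeat a pose let the fingers close. It gives the time, the measured TCP pose, the force and the opening at its end, in the units of the state.
- status.get_obs(): the state, without advancing time (a new reading comes with each control period).
- camera(name): name is "scene" or "top"; returns a dict with "image" (400x640x3 uint8, red, green, blue), "fx", "fy", "cx", "cy" (pixels), "world_from_camera" (4x4, takes a point from camera to world coordinates). Camera axes: x right, y down, z forward; pixel columns grow to the right and rows downward; lengths in m; the calibration is good to about 2 mm. A picture is of the moment at which its call begins. There is no depth.
- ctrl.hand_in(): hands the job in, once; it reports no verdict.
The state is a dict: "time_s": time; "qpos": joint angles; "joint_vel": joint speeds; "tau": joint torques, N m; "ee_pos": TCP position; "eef_rot": TCP orientation; "force": force on the tool from outside, world axes, zero at the start; "moment": the same for the moment, N m; "grip_width": finger opening in m.
Only numpy, scipy, OpenCV 4.12 (cv2) and the standard library are available. Lean on these libraries where they do the work, as an engineer would, in place of code of your own. Each camera call takes 0.05 s, during which the arm holds its last target.

TASK

Open the worktop food-waste caddy for me so that I can scrape my plate into it: push the short tin that stands under the caddy's lever along the counter until it is clear of the lever, then press the lever down until the lid stands fully open and keep it there for at least three seconds. Then ease the lever slowly back up, staying on it all the way, so that the lid comes down gently and shuts without dropping or slamming, and move clear. Only push and press: do not lift or tip the tin, do not touch the lid, and leave the other things where they stand.

Things in the scene. Friction and masses are not known exactly. Their poses are not given: they have to be found in the camera images.
- caddy: White enamel food-waste caddy with dark fittings, upright box, 160 mm deep (x), 190 wide (y), 209 high with its lid, fixed. Origin: centre of its underside. Its x runs from front (lever side, facing the robot) to back, y to the left, z up. Lid hinged at the back. A yoke runs along both sides (95 mm up, y = +-106 mm) and across the front (x = -117 mm); the lever's plate juts from its middle.
- press_plate (a point): Centre of the top of the lever's plate: press here. At rest at caddy x = -160 mm, y = 0, 82 mm above the counter, 80 mm in front of the caddy's wall. The ribbed plate is 60 mm wide (y), 50 mm long (caddy x -185 to -135 mm), level at rest, underside 74 mm up. Pressed to the stop this point is 37 mm lower and 9 mm nearer the caddy, the plate tilted 16 degrees, front edge lowest.
- caddy_lever (a joint): Lever angle in rad: 0 at rest (lid shut), 0.274 pressed to its stop (lid fully open). Pivot at caddy x = -20 mm, 95 mm above the counter. Side rods link it to the lid, about 4.2 rad of lid per rad of lever. It takes 5 to 12 N at the plate to start, less as the lid rises; only the lid's weight brings it back up, nothing damps it.
- caddy_lid (a joint): Lid angle in rad, 0 shut, about 1.15 fully open. Follows the lever both ways; if the lever is let go the lid drops at once and slams (5 rad/s and more). A gentle closing takes two seconds or more.
- tin: Short food tin with a paper label, 75 mm across, 58 mm high, upright, about 0.35 kg. Origin: centre of its underside. At the start its rear edge is 8 to 16 mm under the front edge of the lever's plate, which would land on it. It is clear of the lever when its centre is over 68 mm to either side of the plate's middle line (caddy y) or farther forward than caddy x = -225 mm.
- mug: Pale mug, 78 mm across, 97 mm high, loose bystander at one side of the lever. Origin: centre of its underside.
- glass: Clear drinking glass, 81 mm across, 91 mm high, loose bystander at the other side of the lever. Origin: centre of its underside.
- salt_shaker: Small glass salt shaker, 44 mm across, 90 mm high, loose bystander at the back left. Origin: centre of its underside.
- fork: Steel table fork, 193 mm long, lying loose at the left. Origin: its middle, on the counter.
Not all that is in view belongs to the job. Of the things like the tin, leave any that is orange; of the rest the smaller one is meant.

How it is judged:
On the way, in this order (a step that is already met when the one before it is completed fails the run):
1. the tin has been pushed clear of the lever, upright on the counter, with the lid still shut ((y of tin in the frame of caddy above 0.068 m or y of tin in the frame of caddy below -0.068 m or x of tin in the frame of caddy below -0.225 m) and angle between tin's own z axis and vertical below 0.1 rad and linear speed of tin below 0.02 m/s and value of joint caddy_lid below 0.08 rad), for 0.2 s.
2. the lever is down and the lid fully open, kept so for three seconds (value of joint caddy_lid above 1 rad), for 2.8 s.
At the end, for the whole second after the job is handed in: The lid is shut (under 0.03 rad) with the lever back at rest (under 0.02 rad); the tin stands upright and still on the counter, its centre more than 68 mm to either side of the plate's middle line or in front of caddy x = -225 mm (value of joint caddy_lid below 0.03 rad and value of joint caddy_lever below 0.02 rad and (y of tin in the frame of caddy above 0.068 m or y of tin in the frame of caddy below -0.068 m or x of tin in the frame of caddy below -0.225 m) and angle between tin's own z axis and vertical below 0.1 rad and height (world z) of tin between -0.006 and 0.006 m and linear speed of tin below 0.01 m/s); the robot touches nothing.
It fails at once if the lid was let drop: it closed faster than 2.5 rad/s (velocity of joint caddy_lid below -2.5 rad/s).
It fails at once if the robot touched the lid (contact force between any of the fingers, the arm and caddy_lid above 0.5 N).
It fails at once if the tin was lifted more than 8 mm or tipped (height (world z) of tin above 0.008 m or angle between tin's own z axis and vertical above 0.2 rad).
It fails at once if another thing was moved more than 30 mm (distance of any of mug, glass, salt_shaker, fork from where it was at the start of the episode above 0.03 m).
It also fails if it takes over 54 s, if anything falls off the work surface, if the arm or the gripper's body presses on something with over 40 N, if the wrist force passes 120 N, or if a joint passes its speed limit or range.

## Working session

There is one attempt and no reset: what is moved stays moved. The work goes in short steps, Python scripts to look and compute and a shell command to move; the robot and the scene stay as the last step left them, time stands still between calls to the robot, and variables do not carry over. Pictures are saved under pics/ and viewed, and the job is handed in when it is done.

```bash
mkdir -p pics; python3 - <<'E'
from station import status,camera,ctrl
import cv2,json
o=status.get_obs(); print(o)
for n in("scene","top"):
    c=camera(n); cv2.imwrite(f"pics/{n}0.png",c["image"][:,:,::-1]); print(n,c["fx"],c["fy"],c["cx"],c["cy"],c["world_from_camera"])
E
```

```text
{'time_s': 0.0, 'qpos': array([ 1.08635988e+00,  3.00463978e-01,  1.52160876e+00, -2.72145389e-05,
        1.32071194e+00, -6.66112883e-02]), 'joint_vel': array([ 0.00021734,  0.00095192, -0.00021776, -0.00275264,  0.00047224,
       -0.00122316]), 'tau': array([-2.42972907e-03, -5.31793892e+01, -3.52745891e+01,  7.08580320e-02,
        2.42775731e-02, -8.43403086e-05]), 'ee_pos': array([0.22306047, 0.50243195, 0.20487854]), 'eef_rot': array([-3.14040152e+00, -5.30421238e-05,  2.72377421e+00]), 'force': array([-0.39756687,  0.55528103, -0.13227171]), 'moment': array([-0.01662684,  0.005036  ,  0.04788784]), 'grip_width': 0.09390446491240444}
scene 489.1712047341563 489.1712047341563 313.0214068652414 202.02782621588827 [[ 0.95568921  0.21006622 -0.2062288   0.8489414 ]
 [ 0.29428211 -0.66391668  0.68746831 -1.00249089]
 [ 0.00749513 -0.71769549 -0.69631674  1.18897023]
 [ 0.          0.          0.          1.        ]]
top 473.6263272398304 473.6263272398304 324.6126534816417 195.41830502210394 [[ 2.83227593e-02 -9.78195325e-01  2.05746758e-01  3.13538135e-01]
 [-9.99588182e-01 -2.86660520e-02  1.31276635e-03  5.58652662e-02]
 [ 4.61380536e-03 -2.05699209e-01 -9.78604388e-01  1.32218568e+00]
 [ 0.00000000e+00  0.00000000e+00  0.00000000e+00  1.00000000e+00]]
```

View pics/scene0.png

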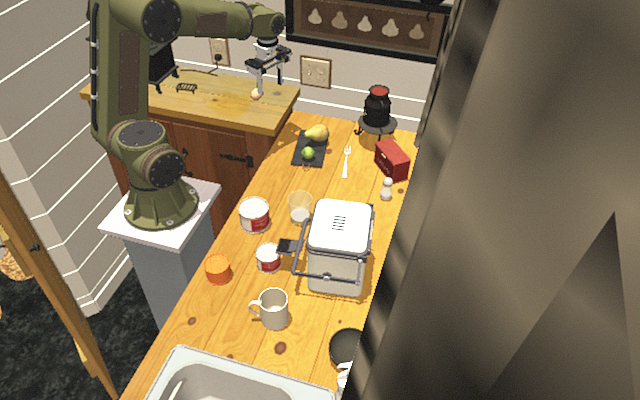

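View pics/top0.png

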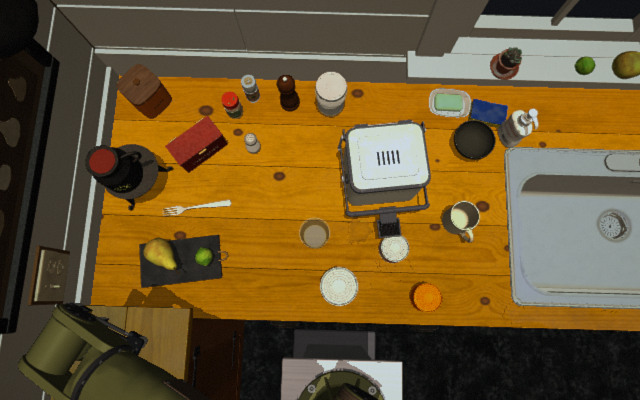

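The scene picture shows three tin-like things. In the top view they are orange at (427,296), a large red and white one at (339,286), and a small red and white one at (394,249), which has its edge under the lever plate at (390,228). The small one fits: it isn't orange, and it's the smaller of the other two. I'll confirm with a crop.

```bash
cat > h.py <<'E'
import numpy as np,cv2
from station import camera
def ray(c,u,v,z):
    M=np.array(c["world_from_camera"]);d=M[:3,:3]@[(u-c["cx"])/c["fx"],(v-c["cy"])/c["fy"],1.];o=M[:3,3]
    return (o+d*(z-o[2])/d[2])
def proj(c,p):
    M=np.linalg.inv(c["world_from_camera"]);q=M[:3,:3]@np.array(p)+M[:3,3]
    return c["fx"]*q[0]/q[2]+c["cx"],c["fy"]*q[1]/q[2]+c["cy"]
def crop(c,x0,y0,x1,y1,s,f):
    cv2.imwrite(f,cv2.resize(c["image"][y0:y1,x0:x1,::-1],None,fx=s,fy=s,interpolation=cv2.INTER_CUBIC))
E
python3 - <<'E'
from h import *
c=camera("top");crop(c,290,110,490,260+50,4,"pics/t1.png") if 0 else crop(c,325,110,485,260,5,"pics/t1.png")
c=camera("scene");crop(c,225,180,385,300,5,"pics/s1.png")
E
```

```text
(no output)
```

View pics/t1.png

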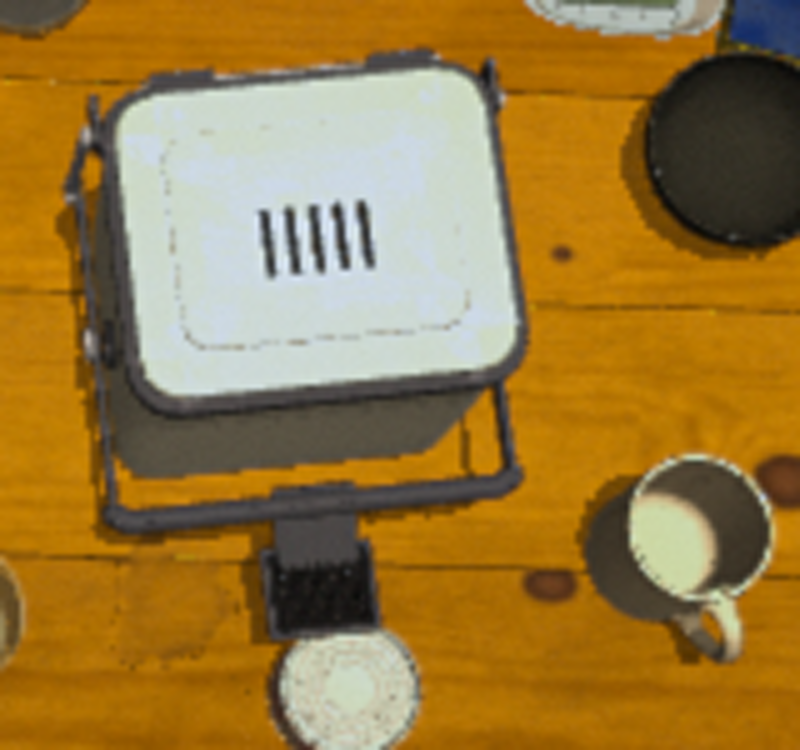

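View pics/s1.png

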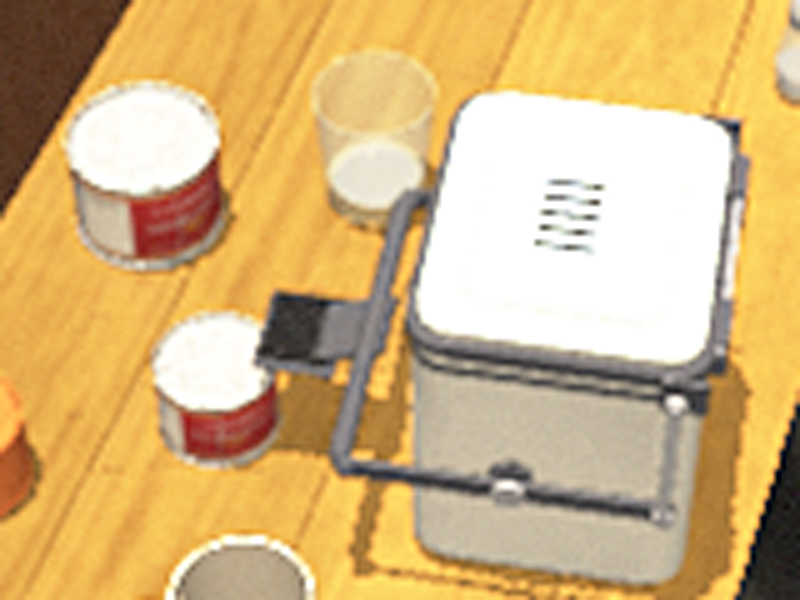

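The crops confirm it: the small tin is at top crop (348,690), about (394.6,248) in the full picture, with its rear edge under the front of the plate. Next I'll turn these into positions.

```bash
python3 - <<'E'
from h import *
T=camera("top");S=camera("scene")
t=lambda u,v,z:ray(T,325+u/5,110+v/5,z)
s=lambda u,v,z:ray(S,225+u/5,180+v/5,z)
P=np.array([t(*q,.082) for q in[(262,549),(371,541),(379,631),(271,640)]]);print("plate",P.round(4),P.mean(0))
e=[np.linalg.norm(P[i]-P[(i+1)%4]) for i in range(4)];print(e)
pl=np.array([s(*q,.082) for q in[(275,293),(258,362)]]);print("scene front corners",pl)
d=P[0]+P[3]-P[1]-P[2];print("yaw from y-axis",np.degrees(np.arctan2(-d[0],d[1])))
d=t(*(112,522),.095)-t(*(515,485),.095);print("yoke bar",np.degrees(np.arctan2(-d[0],d[1])),np.linalg.norm(d),(t(112,522,.095)+t(515,485,.095))/2)
print("tin top",t(348,690,.058),"scene",s(217,362,.058))
for n,p,z in [("tin L",(275,690),.058),("tin R",(420,690),.058),("mug top L",(629,528),.097),("mug R",(773,528),.097),("mughandle",(735,660),.06)]: print(n,t(*p,z))
print("mug c",t(701,528,.097)); print("glass",ray(T,314.5,231,.091), "scene",s(375,85,.091))
print("big tin",ray(T,339,285,.08),"orange",ray(T,427,295,.058),"fork",ray(T,197,208,0))
E
```

```text
plate [[ 0.5124 -0.0841  0.082 ]
 [ 0.5184 -0.1419  0.082 ]
 [ 0.4706 -0.1459  0.082 ]
 [ 0.4642 -0.0891  0.082 ]] [ 0.49139815 -0.11522503  0.082     ]
[np.float64(0.058080359679896304), np.float64(0.04796445811191848), np.float64(0.05715451681344141), np.float64(0.04847559044619559)]
scene front corners [[ 0.47275758 -0.09098103  0.082     ]
 [ 0.4816358  -0.14482293  0.082     ]]
yaw from y-axis 6.15670231486946
yoke bar 6.976269930646515 0.21370813378792414 [ 0.53536125 -0.10981249  0.095     ]
tin top [ 0.44154514 -0.13308563  0.058     ] scene [ 0.45023066 -0.13360796  0.058     ]
tin L [ 0.44042421 -0.09414014  0.058     ]
tin R [ 0.44265102 -0.17150847  0.058     ]
mug top L [ 0.52674834 -0.27489662  0.097     ]
mug R [ 0.52894934 -0.3505286   0.097     ]
mughandle [ 0.46331218 -0.33968164  0.06      ]
mug c [ 0.52784868 -0.31270723  0.097     ]
glass [0.47658147 0.08125535 0.091     ] scene [0.47639589 0.09120788 0.091     ]
big tin [0.33990053 0.01377377 0.08      ] orange [ 0.32121633 -0.21756779  0.058     ] fork [0.54451887 0.41801301 0.        ]
```

```bash
cat >> h.py <<'E'
from scipy.spatial.transform import Rotation as R
from station import status
A=np.radians(6.5); O=np.array([.650,-.097])
def c2w(x,y): return O+np.array([x*np.cos(A)-y*np.sin(A),x*np.sin(A)+y*np.cos(A)])
def w2c(p):
    d=np.array(p)[:2]-O; return np.array([d[0]*np.cos(A)+d[1]*np.sin(A),-d[0]*np.sin(A)+d[1]*np.cos(A)])
def rel(pos,yaw):
    o=status.get_obs();r=R.from_euler("xyz",o["eef_rot"]);t=R.from_euler("xyz",[np.pi,0,yaw])
    return (r.inv().apply(np.array(pos)-o["ee_pos"])).round(4),((r.inv()*t).as_rotvec()/(np.pi/2)).round(4)
def st():
    o=status.get_obs();print("t",round(o["time_s"],2),"ee",o["ee_pos"].round(4),"caddy",w2c(o["ee_pos"]).round(4),"rot",o["eef_rot"].round(3),"F",o["force"].round(2),"w",round(o["grip_width"],4))
E
python3 -c "
from h import *
print(rel([.40,.12,.20],1.32),w2c([.40,.12]))"
```

```text
(array([-0.3169, -0.2779,  0.0054]), array([-2.000e-04,  2.000e-04,  8.937e-01])) [-0.22382787  0.2439059 ]
```

```bash
python3 -m jog '[[-0.317,-0.278,0.005,0,0,0.894,-1],[-0.317,-0.278,0.005,0,0,0.894,-1],[-0.317,-0.278,0.005,0,0,0.894,-1],[-0.317,-0.278,0.005,0,0,0.894,-1],[-0.317,-0.278,0.005,0,0,0.894,-1],[-0.317,-0.278,0.005,0,0,0.894,-1],[-0.317,-0.278,0.005,0,0,0.894,-1],[-0.317,-0.278,0.005,0,0,0.894,-1],[-0.317,-0.278,0.005,0,0,0.894,-1],[-0.317,-0.278,0.005,0,0,0.894,-1],[-0.317,-0.278,0.005,0,0,0.894,-1],[-0.317,-0.278,0.005,0,0,0.894,-1]]' 20
python3 -c "
from h import *
st();p=c2w(-.21,.06);print(p,rel([*p,.15],A))"
```

```text
time_s: 1.5
ee_pos: [0.3999, 0.1201, 0.2004]
eef_rot: [-3.141, 0.0, 1.322]
force: [-0.8, -0.6, -0.6]
grip_width: 0.0024
t 1.5 ee [0.3999 0.1201 0.2004] caddy [-0.2239  0.244 ] rot [-3.141  0.     1.322] F [-0.82 -0.63 -0.57] w 0.0024
[ 0.43455772 -0.06115836] (array([-0.1671,  0.0782,  0.0504]), array([1.000e-04, 2.000e-04, 7.692e-01]))
```

```bash
python3 -m jog '[[-0.167,0.078,0.05,0,0,0.769,-1],[-0.167,0.078,0.05,0,0,0.769,-1],[-0.167,0.078,0.05,0,0,0.769,-1],[-0.167,0.078,0.05,0,0,0.769,-1],[-0.167,0.078,0.05,0,0,0.769,-1],[-0.167,0.078,0.05,0,0,0.769,-1],[-0.167,0.078,0.05,0,0,0.769,-1],[-0.167,0.078,0.05,0,0,0.769,-1],[-0.167,0.078,0.05,0,0,0.769,-1],[-0.167,0.078,0.05,0,0,0.769,-1]]'
python3 - <<'E'
from h import *
st();p=c2w(-.21,.06);print(rel([*p,.015],A))
c=camera("top");crop(c,325,160,465,280,5,"pics/t2.png")
c=camera("scene");crop(c,225,160,385,280,5,"pics/s2.png")
E
```

```text
time_s: 2.5
ee_pos: [0.4344, -0.0606, 0.1505]
eef_rot: [3.141, 0.0, 0.12]
force: [0.1, -0.4, -0.1]
grip_width: 0.0007
t 2.5 ee [ 0.4344 -0.0606  0.1505] caddy [-0.2101  0.0606] rot [3.141 0.    0.12 ] F [ 0.14 -0.35 -0.1 ] w 0.0007
(array([1.000e-04, 6.000e-04, 1.355e-01]), array([0.0002, 0.0001, 0.0041]))
```

View pics/t2.png

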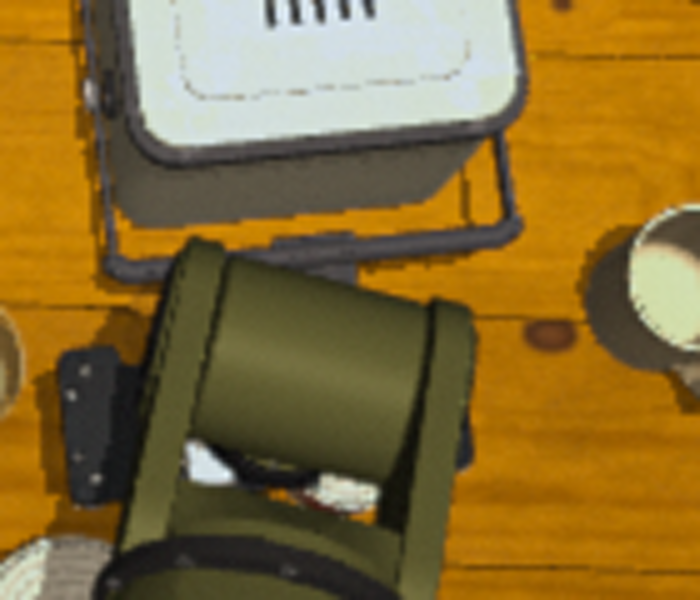

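View pics/s2.png

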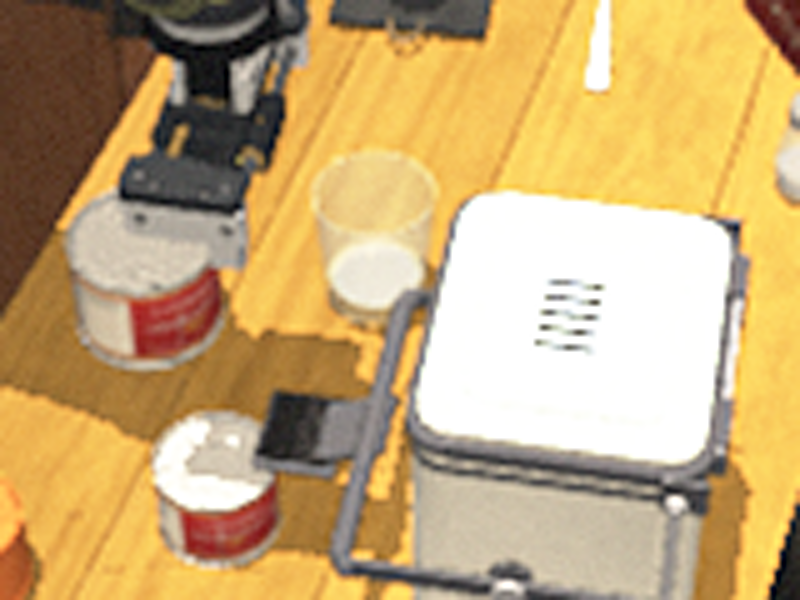

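The fingers are closed to the left of the tin, clear of the plate. I'll descend and push in −y, which is the shorter way and leaves a wide gap to the mug.

```bash
python3 -m jog '[[0,0.001,0.04,0,0,0.004,-1],[0,0.001,0.08,0,0,0.004,-1],[0,0.001,0.11,0,0,0.004,-1],[0,0.001,0.135,0,0,0.004,-1],[0,0.001,0.135,0,0,0.004,-1]]'
python3 - <<'E'
from h import *
st()
c=camera("scene");crop(c,225,160,385,280,5,"pics/s3.png")
p=c2w(-.21,-.042);print(rel([*p,.015],A))
E
```

```text
time_s: 3.1
ee_pos: [0.4328, -0.0613, 0.0131]
eef_rot: [-3.14, 0.005, 0.115]
force: [-0.4, 0.1, 0.7]
grip_width: 0.0005
t 3.1 ee [ 0.4328 -0.0613  0.0131] caddy [-0.2118  0.0601] rot [-3.14   0.005  0.115] F [-0.45  0.11  0.67] w 0.0005
(array([ 0.0006,  0.1017, -0.0002]), array([-0.0004,  0.0017,  0.0006]))
```

View pics/s3.png

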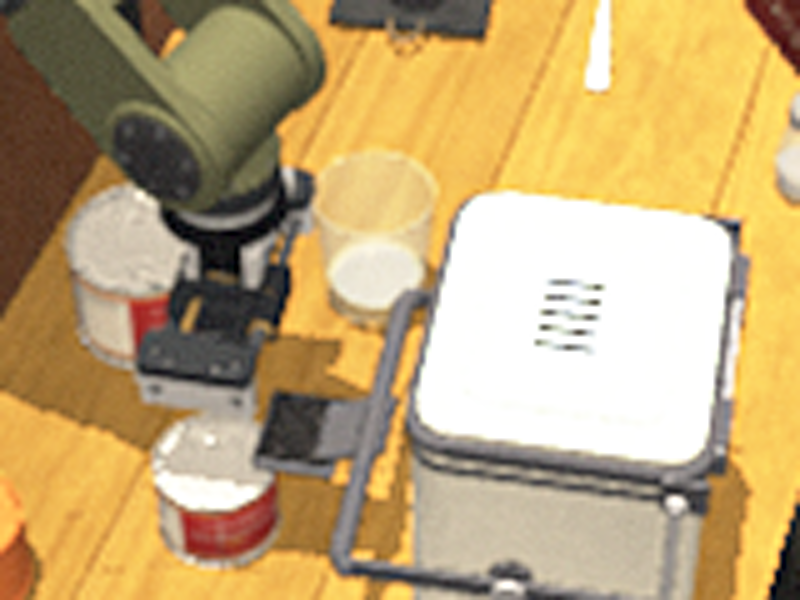

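The gripper is down behind the left side of the tin, around crop (200,400), with the plate untouched. Now the push.

```bash
python3 -m jog '[[0,0.006,0,0,0,0,-1],[0,0.012,0,0,0,0,-1],[0,0.018,0,0,0,0,-1],[0,0.024,0,0,0,0,-1],[0,0.03,0,0,0,0,-1],[0,0.036,0,0,0,0,-1],[0,0.042,0,0,0,0,-1],[0,0.048,0,0,0,0,-1],[0,0.054,0,0,0,0,-1],[0,0.06,0,0,0,0,-1],[0,0.066,0,0,0,0,-1],[0,0.072,0,0,0,0,-1],[0,0.078,0,0,0,0,-1],[0,0.084,0,0,0,0,-1],[0,0.09,0,0,0,0,-1],[0,0.096,0,0,0,0,-1],[0,0.1,0,0,0,0,-1],[0,0.102,0,0,0,0,-1],[0,0.102,0,0,0,0,-1]]'
python3 - <<'E'
from h import *
st()
c=camera("scene");crop(c,225,160,385,280,5,"pics/s4.png")
c=camera("top");crop(c,325,160,485,280,5,"pics/t4.png")
E
```

```text
time_s: 5.05
ee_pos: [0.4456, -0.1633, 0.015]
eef_rot: [-3.141, 0.002, 0.114]
force: [-0.4, -0.2, 0.4]
grip_width: 0.0003
t 5.05 ee [ 0.4456 -0.1633  0.015 ] caddy [-0.2106 -0.0427] rot [-3.141e+00  2.000e-03  1.140e-01] F [-0.42 -0.18  0.38] w 0.0003
```

View pics/s4.png

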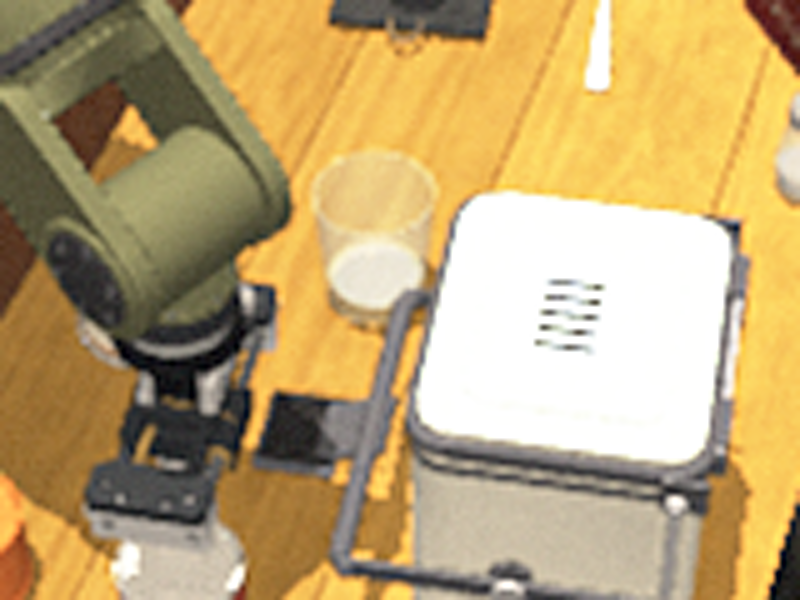

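View pics/t4.png

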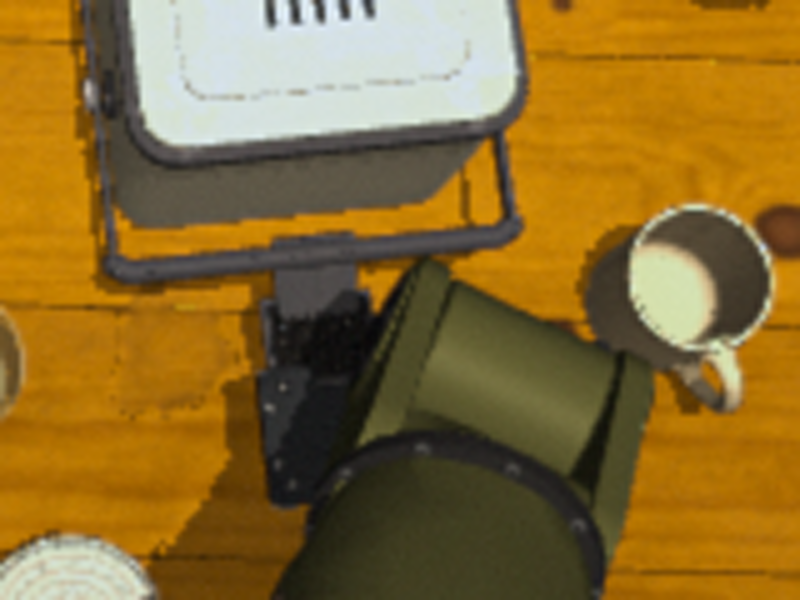

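The tin was pushed, with its top showing under the gripper at scene crop (180,570). I'll back off to the left, rise and check it.

```bash
python3 -m jog '[[0,-0.01,0,0,0,0,-1],[0,-0.02,0,0,0,0,-1],[-0.01,-0.02,-0.04,0,0,0,-1],[-0.01,-0.02,-0.085,0,0,0,-1],[-0.01,-0.02,-0.13,0,0,0,-1],[-0.01,0.0,-0.17,0,0,0,-1],[-0.01,0.0,-0.17,0,0,0,-1]]'
python3 - <<'E'
from h import *
st()
c=camera("scene");crop(c,225,180,385,300,5,"pics/s5.png")
E
```

```text
time_s: 5.85
ee_pos: [0.4378, -0.1654, 0.1898]
eef_rot: [3.137, -0.005, 0.114]
force: [0.6, -0.3, -0.5]
grip_width: 0.0006
t 5.85 ee [ 0.4378 -0.1654  0.1898] caddy [-0.2185 -0.044 ] rot [ 3.137 -0.005  0.114] F [ 0.56 -0.25 -0.52] w 0.0006
```

View pics/s5.png

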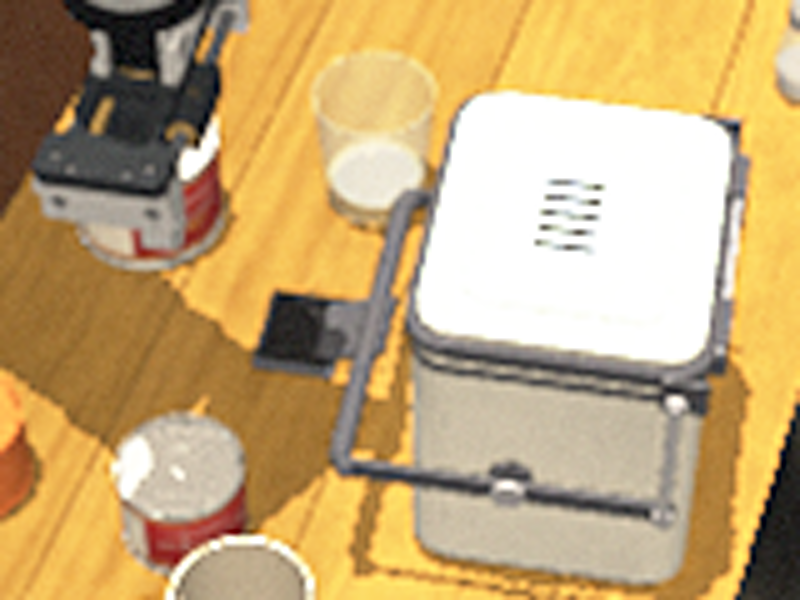

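```bash
cat >> h.py <<'E'
def relt(cx,cy,z,tilt):
    o=status.get_obs();r=R.from_euler("xyz",o["eef_rot"]);t=R.from_euler("xyz",[np.pi,0,A])*R.from_rotvec([0,np.radians(tilt),0])
    return (r.inv().apply(np.array([*c2w(cx,cy),z])-o["ee_pos"])).round(4),((r.inv()*t).as_rotvec()/(np.pi/2)).round(4)
E
python3 - <<'E'
from h import *
S=camera("scene");a=ray(S,225+180/5,180+464/5,.058);b=ray(S,225+217/5,180+362/5,.058)
print("tin",w2c(a),"start",w2c(b))
print(relt(-.163,0,.125,18))
E
```

```text
tin [-0.2045892  -0.09201293] start [-0.20262933 -0.01375811]
(array([ 0.0574, -0.0421,  0.0597]), array([-0.    ,  0.2012,  0.0004]))
```

The tin is at caddy (−0.205, −0.092), clear of the lever by 24 mm and upright. Next I'll go above the plate, tilting the tool 18° back so the wrist keeps away from the lid.

```bash
python3 -m jog '[[0.02,-0.042,0.0,0,0.1,0,-1],[0.04,-0.042,0.03,0,0.2,0,-1],[0.057,-0.042,0.06,0,0.2,0,-1],[0.057,-0.042,0.06,0,0.2,0,-1],[0.057,-0.042,0.06,0,0.2,0,-1]]'
python3 - <<'E'
from h import *
st()
c=camera("scene");crop(c,225,140,385,260,5,"pics/s6.png")
for z in(.1,.09,.082):print(z,relt(-.163,0,z,18))
for th in (.05,.1,.15,.2,.24,.27):
    c,s=np.cos(th),np.sin(th); print(th,relt(-.02-.143*c+.013*s,0,.095-.013*c-.143*s,18))
E
```

```text
time_s: 6.45
ee_pos: [0.487, -0.115, 0.1241]
eef_rot: [-3.14, -0.309, 0.114]
force: [0.8, 0.2, 0.1]
grip_width: -0.0002
t 6.45 ee [ 0.487  -0.115   0.1241] caddy [-0.164   0.0006] rot [-3.14  -0.309  0.114] F [0.77 0.19 0.07] w -0.0002
0.1 (array([-0.0071,  0.0002,  0.0241]), array([-0.0004,  0.002 ,  0.0007]))
0.09 (array([-0.0102,  0.0002,  0.0336]), array([-0.0004,  0.002 ,  0.0007]))
0.082 (array([-0.0127,  0.0002,  0.0412]), array([-0.0004,  0.002 ,  0.0007]))
0.05 (array([-0.0141,  0.0002,  0.0483]), array([-0.0004,  0.002 ,  0.0007]))
0.1 (array([-0.0151,  0.0002,  0.0554]), array([-0.0004,  0.002 ,  0.0007]))
0.15 (array([-0.0158,  0.0002,  0.0625]), array([-0.0004,  0.002 ,  0.0007]))
0.2 (array([-0.0161,  0.0002,  0.0697]), array([-0.0004,  0.002 ,  0.0007]))
0.24 (array([-0.0161,  0.0002,  0.0754]), array([-0.0004,  0.002 ,  0.0007]))
0.27 (array([-0.016 ,  0.0002,  0.0797]), array([-0.0004,  0.002 ,  0.0007]))
```

View pics/s6.png

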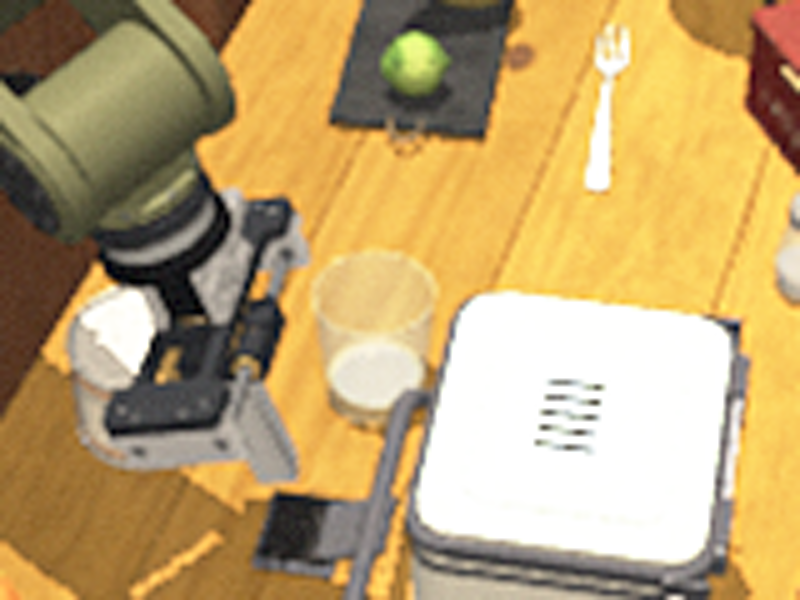

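The tool leans back over the plate, with the tip at crop (290,475) and well clear of the lid. I'll descend to just short of contact and then press slowly.

```bash
python3 -m jog '[[-0.003,0,0.01,0,0,0,-1],[-0.006,0,0.02,0,0,0,-1],[-0.009,0,0.03,0,0,0,-1],[-0.01,0,0.034,0,0,0,-1],[-0.011,0,0.037,0,0,0,-1],[-0.011,0,0.037,0,0,0,-1]]'
python3 - <<'E'
from h import *
st()
c=camera("scene");crop(c,245,200,345,275,8,"pics/s7.png")
for th in (0,.05,.1,.15,.2,.24,.27):
    c,s=np.cos(th),np.sin(th); print(th,relt(-.02-.143*c+.013*s,0,.095-.013*c-.143*s,18)[0])
E
```

```text
time_s: 7.1
ee_pos: [0.4882, -0.1152, 0.0862]
eef_rot: [-3.141, -0.311, 0.114]
force: [0.1, 0.1, -0.4]
grip_width: 0.0004
t 7.1 ee [ 0.4882 -0.1152  0.0862] caddy [-0.1628  0.0002] rot [-3.141 -0.311  0.114] F [ 0.08  0.06 -0.35] w 0.0004
0 [-0.0016  0.0001  0.0042]
0.05 [-0.003   0.0002  0.0112]
0.1 [-0.0041  0.0002  0.0183]
0.15 [-0.0048  0.0002  0.0255]
0.2 [-0.0051  0.0002  0.0327]
0.24 [-0.0051  0.0002  0.0384]
0.27 [-0.0049  0.0002  0.0427]
```

View pics/s7.png

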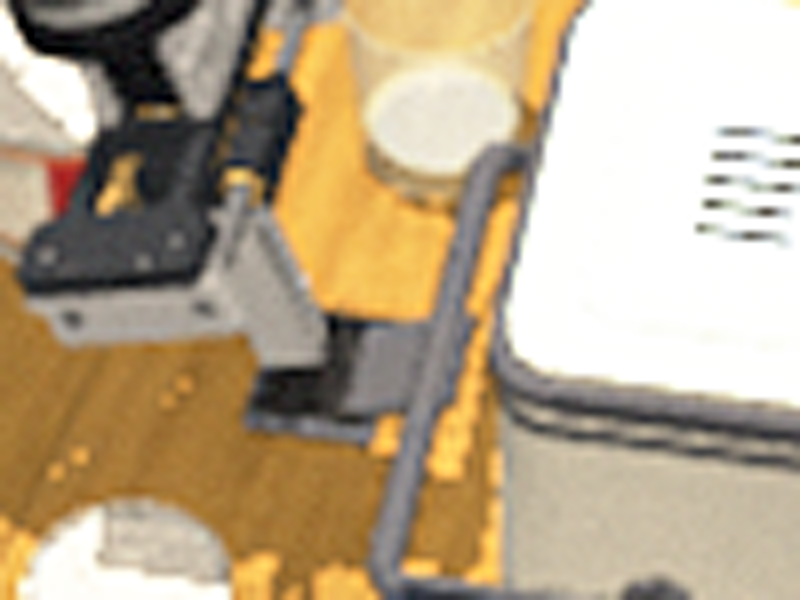

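The fingertips at crop (300,365) are just above the ribbed plate's centre. Pressing now.

```bash
python3 -m jog '[[-0.001,0,0.003,0,0,0,-1],[-0.002,0,0.006,0,0,0,-1],[-0.003,0,0.009,0,0,0,-1],[-0.003,0,0.011,0,0,0,-1],[-0.003,0,0.013,0,0,0,-1],[-0.004,0,0.015,0,0,0,-1],[-0.004,0,0.017,0,0,0,-1],[-0.004,0,0.018,0,0,0,-1],[-0.004,0,0.018,0,0,0,-1]]'
python3 - <<'E'
from h import *
st()
c=camera("scene");crop(c,225,140,385,260,5,"pics/s8.png")
for th in (.05,.1,.15,.2,.24,.27):
    c,s=np.cos(th),np.sin(th); print(th,relt(-.02-.143*c+.013*s,0,.095-.013*c-.143*s,18)[0])
E
```

```text
time_s: 8.05
ee_pos: [0.4906, -0.1152, 0.0686]
eef_rot: [3.141, -0.312, 0.115]
force: [1.2, 0.1, 4.7]
grip_width: 0.0004
t 8.05 ee [ 0.4906 -0.1152  0.0686] caddy [-1.605e-01 -1.000e-04] rot [ 3.141 -0.312  0.115] F [1.19 0.14 4.72] w 0.0004
0.05 [ 0.0003 -0.0001 -0.0064]
0.1 [-0.0007 -0.0001  0.0007]
0.15 [-0.0014 -0.0001  0.0078]
0.2 [-0.0018 -0.0001  0.015 ]
0.24 [-0.0018 -0.0001  0.0207]
0.27 [-0.0016 -0.0001  0.025 ]
```

View pics/s8.png

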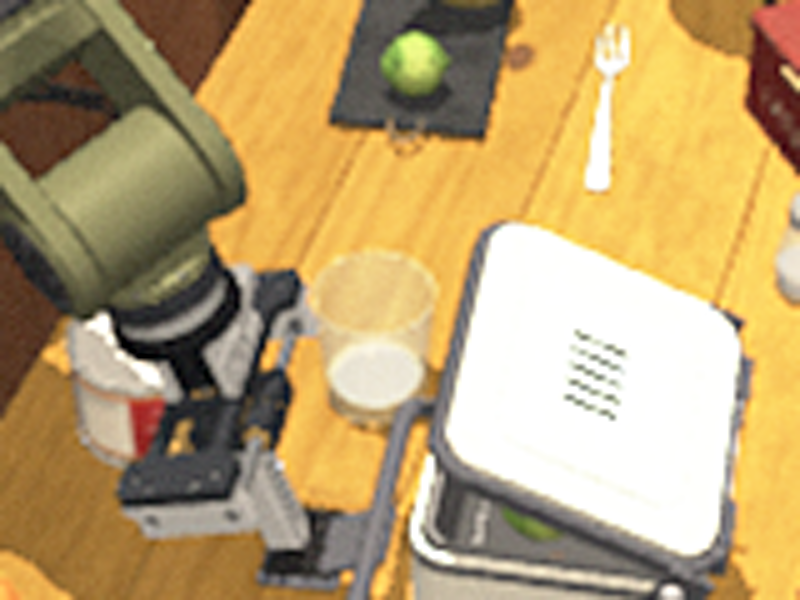

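The lid is about a third open and there's plenty of room. I'll continue down towards the stop.

```bash
python3 -m jog '[[0,0,0.002,0,0,0,-1],[-0.001,0,0.004,0,0,0,-1],[-0.001,0,0.006,0,0,0,-1],[-0.001,0,0.008,0,0,0,-1],[-0.001,0,0.01,0,0,0,-1],[-0.002,0,0.012,0,0,0,-1],[-0.002,0,0.014,0,0,0,-1],[-0.002,0,0.016,0,0,0,-1],[-0.002,0,0.018,0,0,0,-1],[-0.002,0,0.02,0,0,0,-1],[-0.002,0,0.022,0,0,0,-1],[-0.002,0,0.024,0,0,0,-1],[-0.002,0,0.0245,0,0,0,-1],[-0.002,0,0.0245,0,0,0,-1]]'
python3 - <<'E'
from h import *
st()
c=camera("scene");crop(c,225,140,385,260,5,"pics/s9.png")
for th in (.2,.24,.26,.274):
    c,s=np.cos(th),np.sin(th); print(th,relt(-.02-.143*c+.013*s,0,.095-.013*c-.143*s,18)[0])
E
```

```text
time_s: 9.5
ee_pos: [0.4959, -0.1146, 0.0444]
eef_rot: [3.142, -0.312, 0.115]
force: [1.1, -0.1, 2.5]
grip_width: 0.0005
t 9.5 ee [ 0.4959 -0.1146  0.0444] caddy [-0.1551  0.    ] rot [ 3.142 -0.312  0.115] F [ 1.09 -0.07  2.49] w 0.0005
0.2 [ 0.0005  0.     -0.0097]
0.24 [ 0.0005  0.     -0.0039]
0.26 [ 0.0006  0.     -0.0011]
0.274 [0.0007 0.     0.001 ]
```

View pics/s9.png

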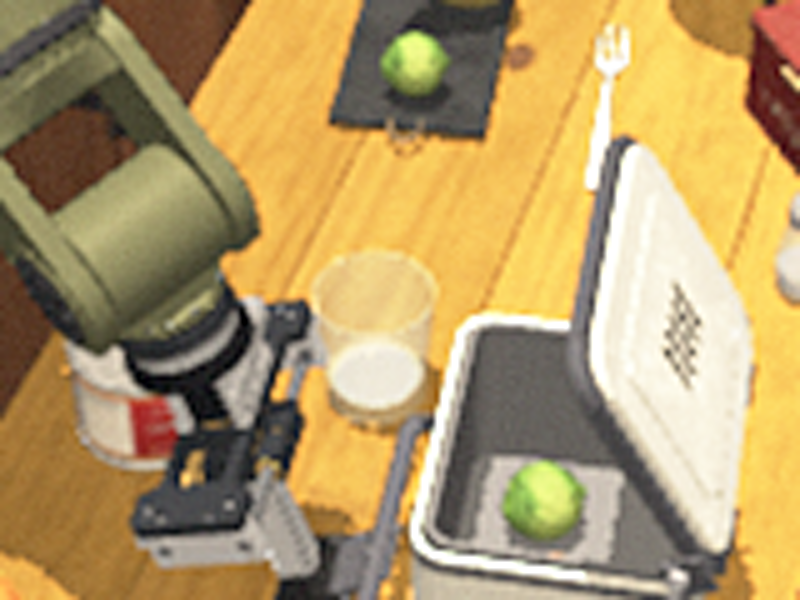

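The lid is nearly fully open. I'll go 2 mm further to feel the stop, then hold.

```bash
python3 -m jog '[[0,0,0.001,0,0,0,-1],[0,0,0.002,0,0,0,-1],[0,0,0.002,0,0,0,-1]]'
```

```text
time_s: 9.85
ee_pos: [0.4964, -0.1144, 0.0424]
eef_rot: [-3.142, -0.311, 0.115]
force: [0.9, -0.2, 1.5]
grip_width: 0.0005
```

```bash
python3 -m jog '[[0,0,0.001,0,0,0,-1],[0,0,0.002,0,0,0,-1],[0,0,0.002,0,0,0,-1]]'
python3 - <<'E'
from h import *
st()
S=camera("scene");crop(S,225,140,385,260,5,"pics/s10.png")
E
```

```text
time_s: 10.15
ee_pos: [0.497, -0.1144, 0.0411]
eef_rot: [3.142, -0.312, 0.115]
force: [-9.3, -0.1, 18.2]
grip_width: 0.0005
t 10.15 ee [ 0.497  -0.1144  0.0411] caddy [-0.154 -0.   ] rot [ 3.142 -0.312  0.115] F [-9.27 -0.1  18.21] w 0.0005
```

View pics/s10.png

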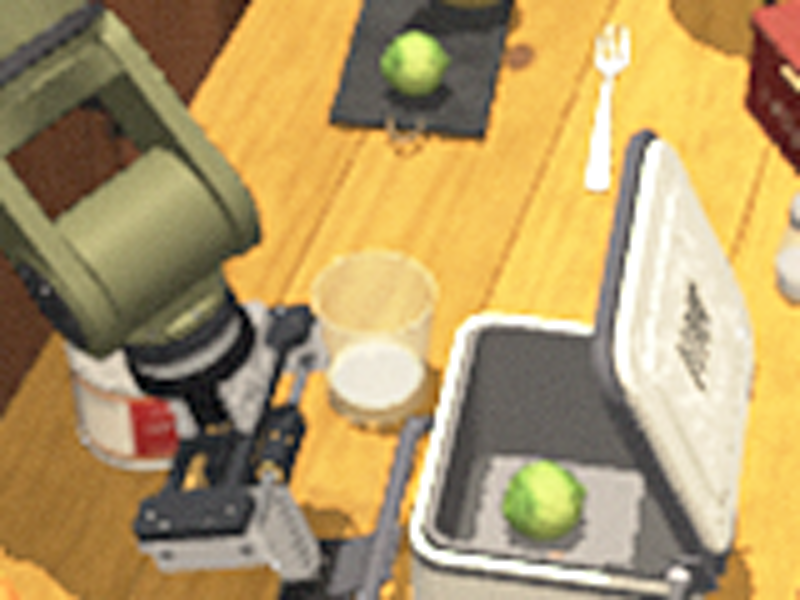

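The force jumped to 18 N, so the lever is at its stop and the lid is fully open. I'll hold for about 3.6 s.

```bash
H='x'; python3 -m jog '[[0,0,0,0,0,0,-1],[0,0,0,0,0,0,-1],[0,0,0,0,0,0,-1],[0,0,0,0,0,0,-1],[0,0,0,0,0,0,-1],[0,0,0,0,0,0,-1],[0,0,0,0,0,0,-1],[0,0,0,0,0,0,-1],[0,0,0,0,0,0,-1],[0,0,0,0,0,0,-1],[0,0,0,0,0,0,-1],[0,0,0,0,0,0,-1],[0,0,0,0,0,0,-1],[0,0,0,0,0,0,-1],[0,0,0,0,0,0,-1],[0,0,0,0,0,0,-1],[0,0,0,0,0,0,-1],[0,0,0,0,0,0,-1],[0,0,0,0,0,0,-1],[0,0,0,0,0,0,-1]]'
```

```text
time_s: 12.2
ee_pos: [0.4969, -0.1144, 0.0414]
eef_rot: [3.142, -0.312, 0.115]
force: [-4.0, -0.7, 9.3]
grip_width: 0.0002
```

```bash
python3 -m jog '[[0,0,0,0,0,0,-1],[0,0,0,0,0,0,-1],[0,0,0,0,0,0,-1],[0,0,0,0,0,0,-1],[0,0,0,0,0,0,-1],[0,0,0,0,0,0,-1],[0,0,0,0,0,0,-1],[0,0,0,0,0,0,-1],[0,0,0,0,0,0,-1],[0,0,0,0,0,0,-1],[0,0,0,0,0,0,-1],[0,0,0,0,0,0,-1],[0,0,0,0,0,0,-1],[0,0,0,0,0,0,-1],[0,0,0,0,0,0,-1],[0,0,0,0,0,0,-1]]'
python3 - <<'E'
from h import *
st()
for th in (.274,.2,.15,.1,.05,0,-.04):
    c,s=np.cos(th),np.sin(th); print(th,relt(-.02-.143*c+.013*s,0,.095-.013*c-.143*s,18)[0])
E
```

```text
time_s: 13.8
ee_pos: [0.4968, -0.1144, 0.0415]
eef_rot: [-3.142, -0.311, 0.115]
force: [-2.2, -0.3, 5.7]
grip_width: 0.0004
t 13.8 ee [ 0.4968 -0.1144  0.0415] caddy [-0.1541  0.    ] rot [-3.142 -0.311  0.115] F [-2.21 -0.32  5.71] w 0.0004
0.274 [ 0.0007  0.     -0.0022]
0.2 [ 0.0005  0.     -0.0128]
0.15 [ 0.0009  0.     -0.02  ]
0.1 [ 0.0015  0.     -0.0271]
0.05 [ 0.0026  0.     -0.0342]
0 [ 0.004   0.     -0.0413]
-0.04 [ 0.0054  0.     -0.0469]
```

Held at the stop from before 9.9 s to 13.8 s. Now I'll ease it up at 1 mm per row, about 0.3 rad/s at the lid.

```bash
python3 -m jog '[[0,0,-0.0005,0,0,0,-1],[0,0,-0.001,0,0,0,-1],[0,0,-0.002,0,0,0,-1],[0,0,-0.003,0,0,0,-1],[0,0,-0.004,0,0,0,-1],[0,0,-0.005,0,0,0,-1],[0,0,-0.006,0,0,0,-1],[0,0,-0.007,0,0,0,-1],[0,0,-0.008,0,0,0,-1],[0,0,-0.009,0,0,0,-1],[0,0,-0.01,0,0,0,-1],[0,0,-0.011,0,0,0,-1],[0.001,0,-0.012,0,0,0,-1],[0.001,0,-0.013,0,0,0,-1],[0.001,0,-0.014,0,0,0,-1],[0.001,0,-0.015,0,0,0,-1],[0.001,0,-0.016,0,0,0,-1],[0.001,0,-0.017,0,0,0,-1],[0.001,0,-0.018,0,0,0,-1],[0.001,0,-0.019,0,0,0,-1]]'
python3 - <<'E'
from h import *
st()
S=camera("scene");crop(S,225,140,385,260,5,"pics/s11.png")
for th in (.15,.1,.05,0,-.04):
    c,s=np.cos(th),np.sin(th); print(th,relt(-.02-.143*c+.013*s,0,.095-.013*c-.143*s,18)[0])
E
```

```text
time_s: 15.8
ee_pos: [0.4921, -0.115, 0.0601]
eef_rot: [3.142, -0.312, 0.115]
force: [-0.2, 1.2, 3.8]
grip_width: 0.0004
t 15.8 ee [ 0.4921 -0.115   0.0601] caddy [-0.1589  0.    ] rot [ 3.142 -0.312  0.115] F [-0.24  1.24  3.8 ] w 0.0004
0.15 [-0.0004  0.     -0.0007]
0.1 [ 0.0003 -0.     -0.0079]
0.05 [ 0.0013 -0.     -0.015 ]
0 [ 0.0027 -0.     -0.022 ]
-0.04 [ 0.0041 -0.     -0.0276]
```

View pics/s11.png

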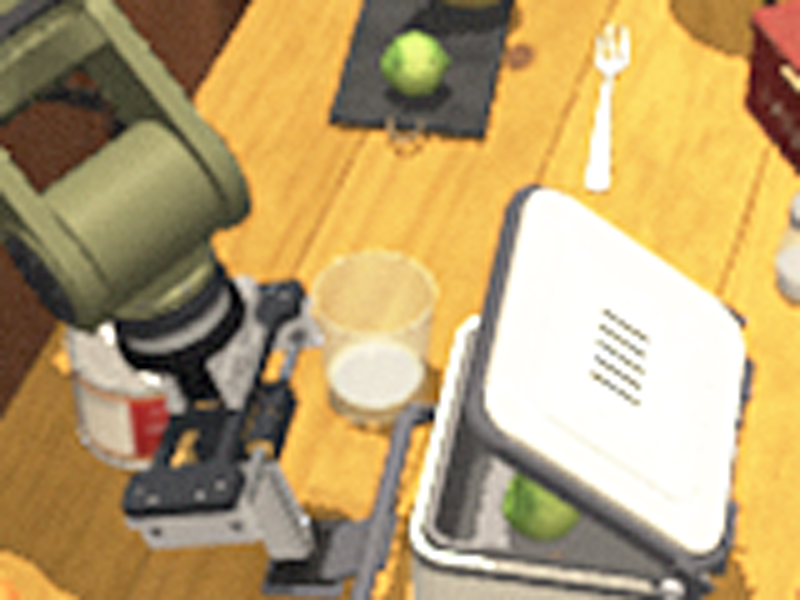

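The lid is about half shut and the fingers are still on the plate at 3.8 N. Continuing at the same pace.

```bash
python3 -m jog '[[0,0,-0.001,0,0,0,-1],[0,0,-0.002,0,0,0,-1],[0,0,-0.003,0,0,0,-1],[0,0,-0.004,0,0,0,-1],[0,0,-0.005,0,0,0,-1],[0,0,-0.006,0,0,0,-1],[0,0,-0.007,0,0,0,-1],[0,0,-0.008,0,0,0,-1],[0,0,-0.009,0,0,0,-1],[0,0,-0.01,0,0,0,-1],[0.001,0,-0.011,0,0,0,-1],[0.001,0,-0.012,0,0,0,-1],[0.001,0,-0.013,0,0,0,-1],[0.001,0,-0.014,0,0,0,-1],[0.001,0,-0.015,0,0,0,-1],[0.001,0,-0.0155,0,0,0,-1],[0.001,0,-0.016,0,0,0,-1]]'
python3 - <<'E'
from h import *
st()
for th in (.05,0,-.04):
    c,s=np.cos(th),np.sin(th); print(th,relt(-.02-.143*c+.013*s,0,.095-.013*c-.143*s,18)[0])
E
```

```text
time_s: 17.55
ee_pos: [0.4886, -0.1156, 0.0762]
eef_rot: [3.141, -0.313, 0.115]
force: [2.6, 1.0, 5.7]
grip_width: 0.0002
t 17.55 ee [ 0.4886 -0.1156  0.0762] caddy [-0.1624 -0.0002] rot [ 3.141 -0.313  0.115] F [2.63 0.98 5.67] w 0.0002
0.05 [-0.0002 -0.0002  0.0013]
0 [ 0.0012 -0.0002 -0.0057]
-0.04 [ 0.0026 -0.0002 -0.0113]
```

```bash
python3 -m jog '[[0,0,-0.0005,0,0,0,-1],[0,0,-0.001,0,0,0,-1],[0,0,-0.0015,0,0,0,-1],[0,0,-0.002,0,0,0,-1],[0,0,-0.0025,0,0,0,-1],[0,0,-0.003,0,0,0,-1],[0,0,-0.0035,0,0,0,-1],[0,0,-0.004,0,0,0,-1],[0,0,-0.0045,0,0,0,-1],[0,0,-0.005,0,0,0,-1],[0,0,-0.0055,0,0,0,-1],[0,0,-0.006,0,0,0,-1],[0,0,-0.0065,0,0,0,-1],[0,0,-0.007,0,0,0,-1],[0,0,-0.0075,0,0,0,-1],[0,0,-0.008,0,0,0,-1]]'
python3 - <<'E'
from h import *
st()
S=camera("scene");crop(S,225,160,385,280,5,"pics/s12.png")
E
```

```text
time_s: 19.15
ee_pos: [0.4859, -0.1159, 0.0836]
eef_rot: [3.141, -0.312, 0.115]
force: [1.1, -0.1, 0.8]
grip_width: 0.0004
t 19.15 ee [ 0.4859 -0.1159  0.0836] caddy [-0.1651 -0.0002] rot [ 3.141 -0.312  0.115] F [ 1.09 -0.09  0.82] w 0.0004
```

View pics/s12.png

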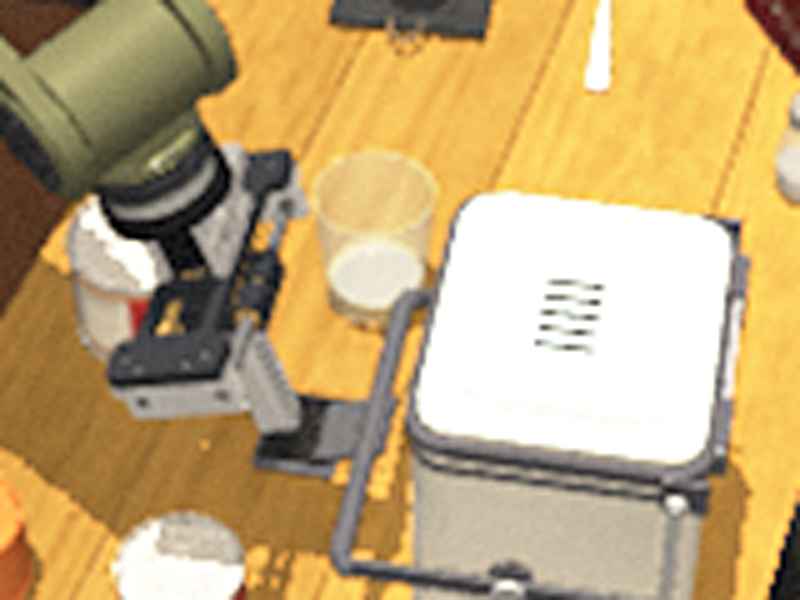

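The lid is shut and the contact force has faded to noise. I'll rise slowly, then move clear.

```bash
python3 -m jog '[[0,0,-0.0005,0,0,0,-1],[0,0,-0.001,0,0,0,-1],[0,0,-0.002,0,0,0,-1],[0,0,-0.004,0,0,0,-1],[0,0,-0.01,0,0,0,-1],[0,0,-0.03,0,0,0,-1],[0,0,-0.06,0,0,0,-1],[0,0,-0.1,0,0,0,-1],[0,0,-0.14,0,0,0,-1],[0,0,-0.17,0,0,0,-1],[0,0,-0.17,0,0,0,-1],[0,0,-0.17,0,0,0,-1],[0,0,-0.17,0,0,0,-1]]'
python3 - <<'E'
from h import *
st()
S=camera("scene");crop(S,225,180,385,300,5,"pics/s13.png");cv2.imwrite("pics/s14.png",S["image"][:,:,::-1])
E
```

```text
time_s: 20.5
ee_pos: [0.4337, -0.1216, 0.2442]
eef_rot: [-3.141, -0.311, 0.115]
force: [1.2, -0.2, 0.2]
grip_width: 0.0003
t 20.5 ee [ 0.4337 -0.1216  0.2442] caddy [-2.177e-01  1.000e-04] rot [-3.141 -0.311  0.115] F [ 1.23 -0.22  0.21] w 0.0003
```

View pics/s13.png

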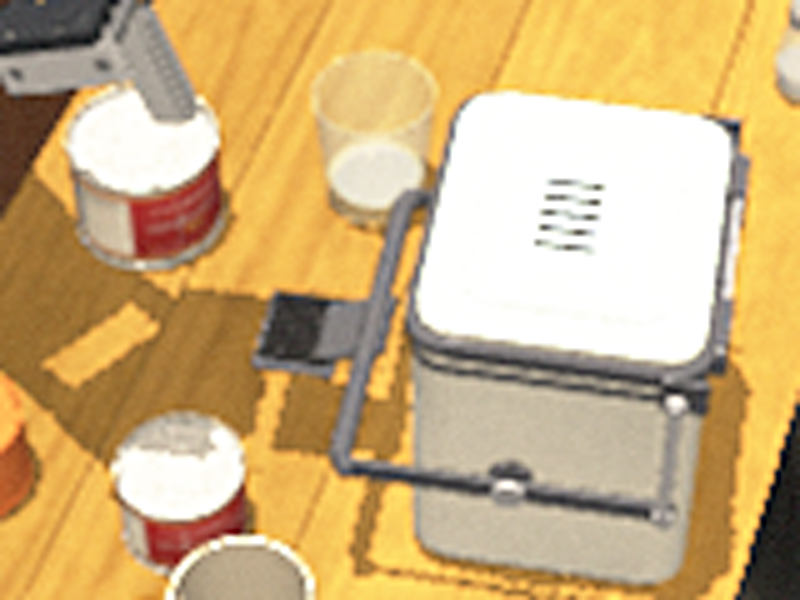

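View pics/s14.png

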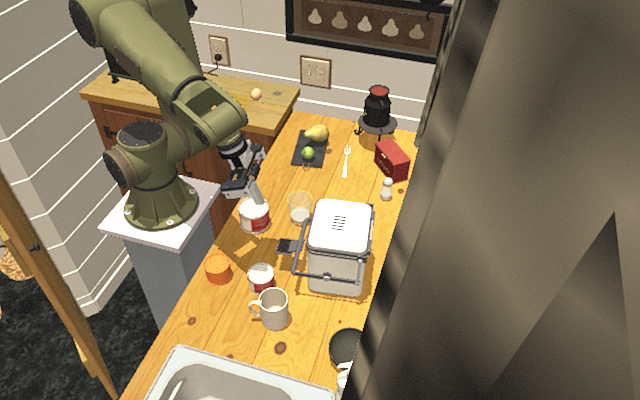

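The lid is shut, and the plate at crop (295,330) is back at its first position. The tin stands upright at crop (180,464), the other things look unmoved, and the arm is in free air. Handing in.

```bash
python3 -c "
from station import ctrl
print(ctrl.hand_in())"
```

```text
the job is handed in; nothing more can be done
None
```

The job is done and handed in at about 20.5 s, well within the 54 s limit.

- **Tin:** I pushed the small red and white tin about 78 mm sideways. It ended at about caddy (−0.205, −0.092) m, upright and 24 mm past the clearance line.
- **Opening:** I pressed the lever to its stop, where the force rose to 18 N. I held it there for about 3.7 s, with the lid seen fully open as the hold began.
- **Closing:** I eased the lever up over about 5 s with the fingers on the plate. The contact force was still 4–6 N on the way up and faded to nothing only when the lid was shut.

The last pictures showed the lid shut and the plate back at rest. The tin was upright, the mug, glass, shaker and fork looked unmoved, and the arm was clear. No check failed, but two things disagreed slightly:

- **Lever stop:** it came 3–4 mm lower at the fingertips than I had worked out.
- **Tin position at the start:** the two cameras differed by about 9 mm along x.

I couldn't read the lid's angle or speed directly. I judged both from the pictures and the arm's motion.

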